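# Overhang a sheet blank for deburring

### The arm

A 6-joint arm with a two-finger parallel gripper is mounted at the origin on the work surface. World frame = base frame: x ahead of the robot, y to its left, z up, the work surface at z = 0. Lengths are in m, angles in rad, forces in N, time in s.
With the tool pointing down it reaches from about 0.225 to 0.875 m from the base axis. Payload 3.4 kg.
Tool frame: the origin (TCP) lies between the finger pads; the fingertips stand 11 mm ahead of it and the grasp point (between the pads) lies 8 mm behind it; z points along the fingers, y is the direction in which the jaws open and shut (so a half turn about z gives the same grasp; the last joint's range is limited). The gripper opens to 85 mm and grips with 20 to 120 N. Pads are 22 mm wide; open, the fingers measure 114 mm over their backs; the gripper's body (76 mm by 85 mm) begins 54 mm behind the grasp point. The pads swing forward as they close: fully open they stand 13 mm farther back than shut.
Start: joints at [-0.121, 0.276, 1.505, -0, 1.361, -0.121], TCP at [0.575, -0, 0.242] pointing down, gripper open.
Joint ranges: [-2.89, 2.89], [-0.75, 2.08], [0.22, 2.7], [-1.18, 4.32], [0.11, 2.71], [-2.7, 2.7]. Speed limits (rad/s): [2.57, 2.57, 3.14, 3.14, 3.14, 3.14].

### API

Orientations are given as a unit quaternion [w, x, y, z].
In Python, from rig import manip gives the robot as it stands. The module is installed in compiled form; this text tells all that it offers.
- The arm moves only by the tool move_arm, never from a script. Its argument "series" is a list that holds one entry, the list of rows, each a list of 7 numbers: the shift along the world's x, y, z in m, then the turn, a rotation vector about the world's x, y, z in rad, then the finger opening in m, from 0 to 0.0854. A call has 1 to 20 rows; each row shifts and turns the commanded pose from where the row before left it; what a row does not reach is not made up. A row lasts 1/12 s, in which the tool goes at most 41.7 mm and 7.16 degrees, less where a joint would pass 70% of its speed; a pose out of reach is approached as far as the arm can. A call with a gripper value outside its range is refused whole. The fingers move at their own pace and stop on an object; "newtons" is the grip in N (left out, the last holds). Time passes only in rows, so rows that do not move let the fingers close. It gives the time, the measured TCP pose, the force and the opening at its end, in the units of the state.
- manip.get_state(): the state, without advancing time (a new reading comes with each control period).
- manip.get_image(name): name is "scene" or "side" or "wrist"; returns a dict with "color" (480x640x3 uint8, red, green, blue), "fx", "fy", "cx", "cy" (pixels), "R" (3x3) and "t" (3): a world point X has camera coordinates R X + t; the wrist camera has in their place "tool_from_camera" (4x4, takes a point from camera to tool coordinates, whose origin is the TCP and whose axes are the flange's). Camera axes: x right, y down, z forward; pixel columns grow to the right and rows downward; lengths in m; the calibration is good to about 2 mm. A picture is of the moment at which its call begins: read the wrist's pose just before it. There is no depth.
- manip.sign_off(): hands the job in, once; it reports no verdict.
The state is a dict: "clock": time; "qpos": joint angles; "qd": joint speeds; "effort": joint torques, N m; "position": TCP position; "ee_rot": TCP orientation; "contact_force": force on the tool from outside, world axes, zero at the start; "moment": the same for the moment, N m; "width": finger opening in m.
Only numpy, scipy, OpenCV 4.12 (cv2) and the standard library are available. Lean on these libraries where they do the work, as an engineer would, in place of code of your own. Each camera call takes 0.05 s, during which the arm holds its last target.

### The job

On the two-lane deburring ledge, first swing the stop bar at the ledge's end right round, a full quarter turn, out of the way of both lanes. Then push the blank with the round hole along its lane with your fingertips until it sticks out about 30 mm past that end, still lying flat in its lane, so that its edge can be deburred, and move the hand clear. Push only: do not pick up or lift a blank, and leave the plain blank, and the plug gauge, the steel block and the wrench around the ledge, where they are.

Things in the scene. Friction and masses are not known exactly. Their poses are not given: they have to be found in the camera images.
- stand: Fixed deburring ledge: dark steel deck on blue feet. Origin at bench level under the deck's centre; z up, y along the two lanes towards the stop bar's end, x across them, away from the robot. Deck 126 mm (x) by 260 mm (y), top at z = 60 mm. Three rails along y, 6 mm wide, 6 mm high, centred at x = -60, 0 and 60 mm, leave two lanes 54 mm wide centred at x = -30 and 30 mm, open at both ends.
- end_edge (a point): Middle of the deck's top edge at the stop bar's end: x = 0, y = 130, z = 60 mm in the frame of stand. Overhang is measured from here along the stand's y.
- pivot (a point): Pivot axis (vertical) of the stop bar, at mid-height of the bar: x = -80, y = 139, z = 73 mm in the frame of stand. Round boss of radius 11 mm; the pin's head (radius 10 mm) tops out at z = 100 mm.
- stop (a joint): Angle of the stop bar in rad about the vertical pivot. At 0 it lies across the end of both lanes, from the pivot along the stand's +x; it grows as the free end swings outward, away from the deck, to 1.57, where it lies along the stand's +y beside the lanes' way out (hard stop at 1.6). Stiff hinge (0.06 N m): it stays where it is left. Starts between 0 and 0.2.
- stop_tip (a point): A point inside the steel stop bar near its free end, 150 mm from the pivot axis, at mid-height. The bar is a flat bar on edge, 8 mm thick, 36 mm high (z = 55 to 91 mm above the bench), its end 152 mm from the pivot axis.
- holed: The blank to push: loose flat aluminium blank, 50 mm (x) by 110 mm (y, along the lane) by 6 mm thick, about 0.1 kg, with a 24 mm round hole through its middle. Origin at the centre of its underside. Lies flat in either of the two lanes, its axes parallel to the stand's, its centre at first between y = -35 and 35 mm of the stand.
- plain: A second blank of the same outline and aluminium but without a hole, in the other lane; it is to stay put. Origin at the centre of its underside.
- gauge: Steel plug gauge, a bystander standing upright on the bench on the robot's side of the ledge: diameter 26 mm, 75 mm high. Origin at the centre of its underside.
- block: Dark steel block 40 by 40 by 30 mm high, a bystander lying on the bench beyond the stop end, lower than the bar and the overhanging blank. Origin at the centre of its underside.
- wrench: Wrench, a bystander lying flat on the bench on the far side of the ledge. Origin at the centre of its underside.
Things that resemble listed ones, but are neither listed nor needed, are in the scene too. What is shaped like the holed but brown or green is not meant.

How it is judged:
By the outcome, as a careful person would: the job done as asked, in the order asked, and still so for the second after the job is handed in, with the robot touching nothing.
It also fails if it takes over 51 s, if anything falls off the work surface, if the arm or the gripper's body presses on something with over 40 N, if the wrist force passes 120 N, or if a joint passes its speed limit or range.

## Working session

There is one attempt and no reset: what is moved stays moved. The work goes in short steps, Python scripts to look and compute and a tool call to move; the robot and the scene stay as the last step left them, time stands still between calls to the robot, and variables do not carry over. Pictures are saved under pics/ and viewed, and the job is handed in when it is done.

Besides the shell and the picture viewer there is one more tool, called after "Call:" as name([rows], argument=value, ...), one row to a line, values as JSON. move_arm: Moves the arm, as the interface text tells. Its arguments: {"type":"object","properties":{"series":{"type":"array"},"newtons":{"type":"number"}},"required":["series"]}

```bash
mkdir -p pics
python3 - <<'E'
from rig import manip
import cv2,pickle
s=manip.get_state();print(s)
d={}
for n in("scene","side","wrist"):
    im=manip.get_image(n);d[n]=im
    cv2.imwrite(f"pics/{n}0.png",im["color"][:,:,::-1])
    print(n,{k:v for k,v in im.items() if k!="color"})
pickle.dump((s,d),open("d0.pkl","wb"))
E
```

```text
{'clock': 0.0, 'qpos': array([-1.20983321e-01,  2.76601189e-01,  1.50615618e+00,  2.76125167e-05,
        1.36068865e+00, -1.21019703e-01]), 'qd': array([-6.11647550e-04, -1.31468245e-05, -6.84267707e-04,  9.77635318e-05,
        1.63975530e-03,  9.94963362e-05]), 'effort': array([ 6.20495921e-04, -4.16768074e+01, -2.45808578e+01, -1.52056768e-04,
        1.11346930e-02,  1.69860516e-05]), 'position': array([5.74485642e-01, 7.63520571e-05, 2.41426977e-01]), 'ee_rot': array([-7.37889197e-04,  7.07095659e-01,  7.07117296e-01, -5.60748231e-04]), 'contact_force': array([-0.34557175, -0.06438042,  0.23678023]), 'moment': array([ 0.01480274, -0.01122937,  0.00360359]), 'width': 0.08537154867777046}
scene {'fx': 557.5811917666977, 'fy': 557.5811917666977, 'cx': 321.91232243156765, 'cy': 236.47082366538461, 'R': array([[-0.71652622,  0.69755468, -0.00276633],
       [ 0.42576897,  0.4342005 , -0.79384552],
       [-0.55254952, -0.56998895, -0.60811317]]), 't': array([ 0.44347296, -0.18419303,  1.29825387])}
side {'fx': 535.400572627673, 'fy': 535.400572627673, 'cx': 320.18594058367023, 'cy': 239.7011073188598, 'R': array([[ 0.94114853, -0.33790689,  0.00764048],
       [-0.20434971, -0.58687609, -0.78346515],
       [ 0.26922229,  0.73579575, -0.62138875]]), 't': array([-0.56661658,  0.17129361,  0.82352006])}
wrist {'fx': 411.6316356079107, 'fy': 411.6316356079107, 'cx': 313.5887808778291, 'cy': 239.88787060131423, 'tool_from_camera': array([[ 8.40135633e-04, -9.48804039e-01, -3.15864195e-01,
         7.93155676e-02],
       [ 9.99997168e-01,  9.38109724e-05,  2.37799990e-03,
        -5.27728757e-04],
       [-2.22662439e-03, -3.15865298e-01,  9.48801431e-01,
        -1.31175951e-01],
       [ 0.00000000e+00,  0.00000000e+00,  0.00000000e+00,
         1.00000000e+00]])}
```

View pics/scene0.png

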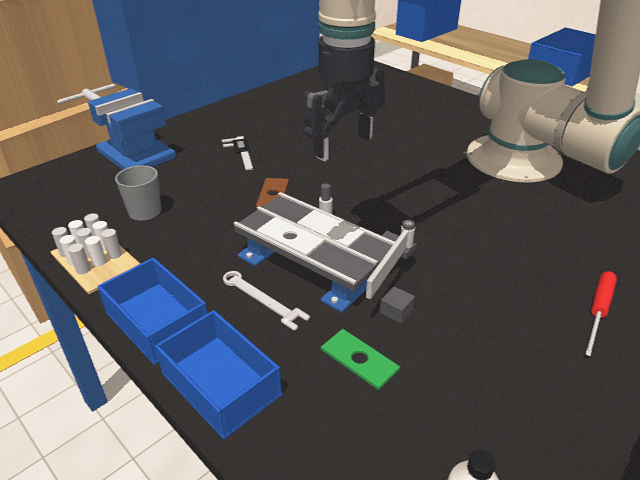

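View pics/side0.png

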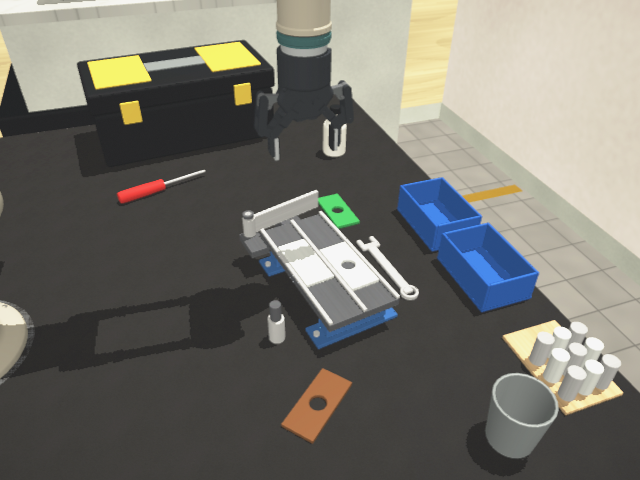

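View pics/wrist0.png

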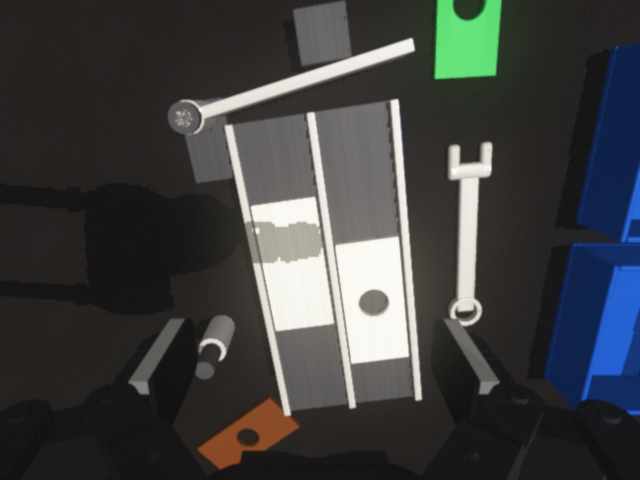

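The scene shows the ledge with the holed blank in the far (+x) lane and the plain blank in the near lane. In the wrist view the pin head is at about (185,117), the bar tip at (412,45), the rail ends at (229,125), (310,113), (394,100), (286,415), (352,407) and (418,400), and the hole at (374,302).

```bash
cat > h.py <<'E'
import numpy as np,cv2,pickle
from scipy.spatial.transform import Rotation as Ro
def cam(im,s=None):
    if "R" in im:
        R=np.array(im["R"]);C=-R.T@np.array(im["t"]);return R.T,C
    q=s["ee_rot"];T=Ro.from_quat([q[1],q[2],q[3],q[0]]).as_matrix();M=im["tool_from_camera"]
    return T@M[:3,:3],T@M[:3,3]+s["position"]
def cast(im,px,z,s=None):
    A,C=cam(im,s);d=A@np.array([(px[0]-im["cx"])/im["fx"],(px[1]-im["cy"])/im["fy"],1.])
    return C+d*(z-C[2])/d[2]
def proj(im,X,s=None):
    A,C=cam(im,s);c=A.T@(np.array(X)-C);return np.array([im["fx"]*c[0]/c[2]+im["cx"],im["fy"]*c[1]/c[2]+im["cy"]])
def fit(local,world):
    l=np.array(local)[:,:2];w=np.array(world)[:,:2];lc=l.mean(0);wc=w.mean(0);a=l-lc;b=w-wc
    th=np.arctan2((a[:,0]*b[:,1]-a[:,1]*b[:,0]).sum(),(a*b).sum())
    R=np.array([[np.cos(th),-np.sin(th)],[np.sin(th),np.cos(th)]]);o=wc-R@lc
    return th,o,R,(w-(l@R.T+o))
E
python3 - <<'E'
from h import *
s,d=pickle.load(open("d0.pkl","rb"));w=d["wrist"]
px=[(229,125),(310,113),(394,100),(286,415),(352,407),(418,400)]
loc=[(-60,130),(0,130),(60,130),(-60,-130),(0,-130),(60,-130)]
loc=np.array(loc)/1000
W=[cast(w,p,.066,s) for p in px]
th,o,R,res=fit(loc,W);print(th,o,(res*1000).round(1))
for k in("scene","side"):
    print(k,[proj(d[k],[*(R@l+o),.066]).round(0) for l in loc])
st=lambda p:(R.T@(p[:2]-o)*1000).round(1)
print("hole",st(cast(w,(374,302),.066,s)),"pin",st(cast(w,(185,117),.1,s)),"tip",st(cast(w,(412,45),.091,s)),cast(w,(412,45),.091,s))
for p in[(336,245),(395,237),(409,357),(351,363),(251,206),(315,198),(333,324),(276,331)]:print(p,st(cast(w,p,.066,s)))
pickle.dump((th,o),open("stand.pkl","wb"))
# scene overlays crop
for k,b in(("scene",(200,150,460,340)),("side",(220,170,430,360))):
    i=d[k]["color"][b[1]:b[3],b[0]:b[2],::-1];cv2.imwrite(f"pics/{k}crop.png",cv2.resize(i,None,fx=3,fy=3))
E
```

```text
0.14355248728636577 [ 0.59063276 -0.05505325] [[ 0.9 -0.7]
 [-0.3 -1. ]
 [-0.4 -0.8]
 [-0.5  0.9]
 [ 0.2  1.3]
 [ 0.1  0.4]]
scene [array([394., 242.]), array([374., 261.]), array([353., 280.]), array([277., 191.]), array([256., 206.]), array([233., 221.])]
side [array([262., 227.]), array([292., 218.]), array([320., 209.]), array([331., 321.]), array([366., 308.]), array([399., 295.])]
hole [ 30.3 -26.3] pin [-78.9 138.6] tip [ 68.6 160.6] [0.63558402 0.1136784  0.091     ]
(336, 245) [ 5.5 27.7]
(395, 237) [52.  27.7]
(409, 357) [ 55.3 -83.3]
(351, 363) [  4.8 -82.2]
(251, 206) [-54.9  68.2]
(315, 198) [-5.6 67.4]
(333, 324) [ -5.9 -41.8]
(276, 331) [-54.5 -41.6]
```

View pics/scenecrop.png

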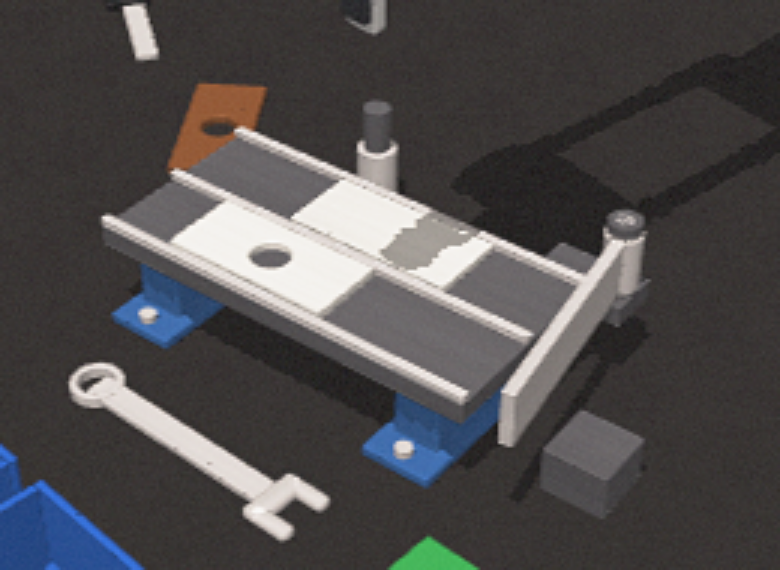

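View pics/sidecrop.png

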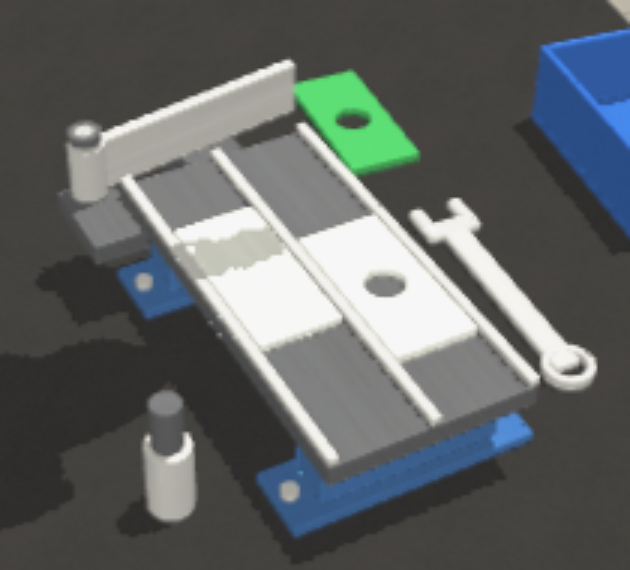

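Stand pose: yaw 0.1436 rad, origin (0.591, -0.055), and the scene and side reprojections agree within about 1 px. The bar angle is about 0.144 rad. The holed blank's centre is near stand (30, -27). Next I'll compute the sweep waypoints.

Run:
```python
from h import *
th,o=pickle.load(open("stand.pkl","rb"));s,_=pickle.load(open("d0.pkl","rb"))
rot=lambda a:np.array([[np.cos(a),-np.sin(a)],[np.sin(a),np.cos(a)]])
P=np.array([-.08,.139])
W=lambda l:rot(th)@l+o
pt=lambda t,off,r=.12:W(P+rot(t)@np.array([r,-off]))
p=pt(.144,.022);print("start",p,"delta",p-s["position"][:2],"yaw",th+.144)
prev=pt(.144,.015);print("touch",prev-p)
for t in np.linspace(.144,1.57,14)[1:]:
    q=pt(t,.015);print(round(t,3),((q-prev)*1000).round(1),q.round(4));prev=q
print("dstep",(1.57-.144)/13)
print("push start",W(np.array([.03,-.105])),"yax",rot(th)[:,1],"xax",rot(th)[:,0])
```

```text
start [0.61288255 0.08400823] delta [0.0383969  0.08393188] yaw 0.28755248728636573
touch [-0.00198524  0.00671259]
0.254 [-2.9 12.9] [0.608  0.1037]
0.363 [-4.3 12.6] [0.6038 0.1162]
0.473 [-5.6 12. ] [0.5981 0.1282]
0.583 [-6.9 11.3] [0.5912 0.1396]
0.692 [-8.1 10.5] [0.5832 0.1501]
0.802 [-9.2  9.6] [0.574  0.1596]
0.912 [-10.2   8.5] [0.5638 0.1681]
1.022 [-11.1   7.3] [0.5527 0.1754]
1.131 [-11.8   6.1] [0.5409 0.1815]
1.241 [-12.4   4.7] [0.5285 0.1862]
1.351 [-12.8   3.4] [0.5157 0.1896]
1.46 [-13.1   1.9] [0.5026 0.1915]
1.57 [-13.3   0.5] [0.4893 0.192 ]
dstep 0.1096923076923077
push start [ 0.63534548 -0.15468142] yax [-0.14305996  0.98971402] xax [0.98971402 0.14305996]
```

Call:
move_arm([
  [[0.013,0.028,-0.01,0,0,0.096,0],[0.013,0.028,-0.01,0,0,0.096,0],[0.0124,0.028,-0.01,0,0,0.096,0],[0,0,-0.02,0,0,0,0],[0,0,-0.02,0,0,0,0],[0,0,-0.02,0,0,0,0],[0,0,-0.02,0,0,0,0],[0,0,0,0,0,0,0],[0,0,0,0,0,0,0],[0,0,0,0,0,0,0]],
], newtons=60)

```text
clock: 0.98
position: [0.6141, 0.084, 0.1332]
ee_rot: [0.001, 0.598, 0.801, 0.0]
contact_force: [0.9, 0.1, 0.7]
width: -0.0001
```

Run:
```python
from rig import manip
from h import *
s=manip.get_state();print(s["clock"],s["position"],s["ee_rot"],s["contact_force"],s["width"])
for n in("side","scene"):
    im=manip.get_image(n)
    tip=s["position"]-[0,0,.011];p=proj(im,tip);print(n,p)
    c=im["color"][:,:,::-1].copy();cv2.circle(c,tuple(p.astype(int)),1,(0,0,255),-1)
    x,y=p.astype(int);b=c[max(0,y-90):y+90,x-120:x+120];cv2.imwrite(f"pics/{n}1.png",cv2.resize(b,None,fx=3,fy=3))
```

```text
0.9833 [0.61410924 0.08397702 0.13319123] [5.36488286e-04 5.98355570e-01 8.01230379e-01 4.52422502e-04] [0.85260087 0.11708223 0.68540192] -8.413395860086309e-05
side [311.34710184 185.20267837]
scene [363.01885985 247.62405108]
```

View pics/side1.png

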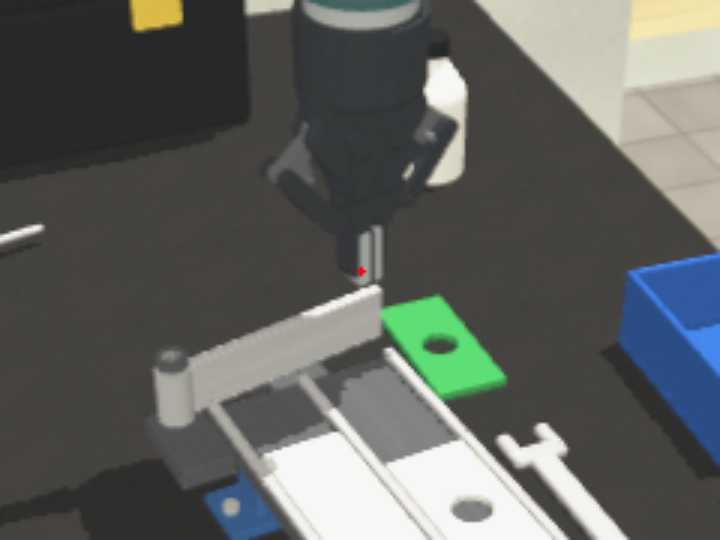

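View pics/scene1.png

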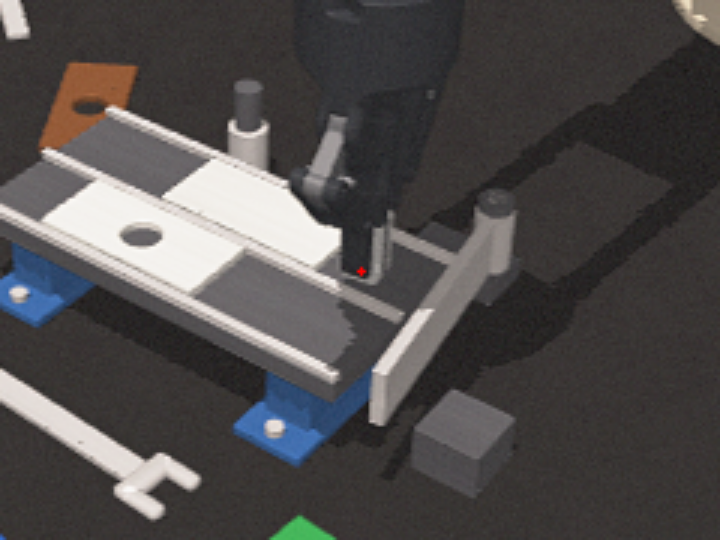

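The red dot marks the projected tip, and it lands on the fingertips in both views, on the deck side of the bar. Next I'll descend and sweep.

Call:
move_arm([
  [[0,0,-0.016,0,0,0,0],[0,0,-0.016,0,0,0,0],[0,0,-0.015,0,0,0,0],[-0.002,0.007,0,0,0,0,0],[-0.003,0.013,0,0,0,0.11,0],[-0.004,0.0125,0,0,0,0.11,0],[-0.0055,0.012,0,0,0,0.11,0],[0,0,0,0,0,0,0]],
])

```text
clock: 1.75
position: [0.5986, 0.1308, 0.087]
ee_rot: [0.0, 0.457, 0.889, 0.001]
contact_force: [-0.2, -0.5, 0.4]
width: -0.0001
```

```bash
cat > look.py <<'E'
import sys
from rig import manip
from h import *
s=manip.get_state();print(s["clock"],s["position"],s["ee_rot"],s["contact_force"],s["width"],s["qpos"])
th,o=pickle.load(open("stand.pkl","rb"));c,n=np.cos(th),np.sin(th);print("tcp in stand",np.array([[c,n],[-n,c]])@(s["position"][:2]-o))
tag=sys.argv[1];d={}
for k in sys.argv[2:]:
    im=manip.get_image(k);d[k]=im;cv2.imwrite(f"pics/{k}{tag}.png",im["color"][:,:,::-1])
pickle.dump((s,d),open(f"d{tag}.pkl","wb"))
E
python3 look.py 2 side wrist
```

```text
1.75 [0.59858822 0.1307852  0.08699634] [2.94910684e-04 4.57118922e-01 8.89405003e-01 9.72528123e-04] [-0.2189306  -0.47128641  0.41760708] -9.803684401802156e-05 [ 1.00836910e-01  4.50183104e-01  1.64543187e+00  1.51577585e-03
  1.04442464e+00 -5.21213070e-01]
tcp in stand [0.03445966 0.18278881]
```

View pics/side2.png

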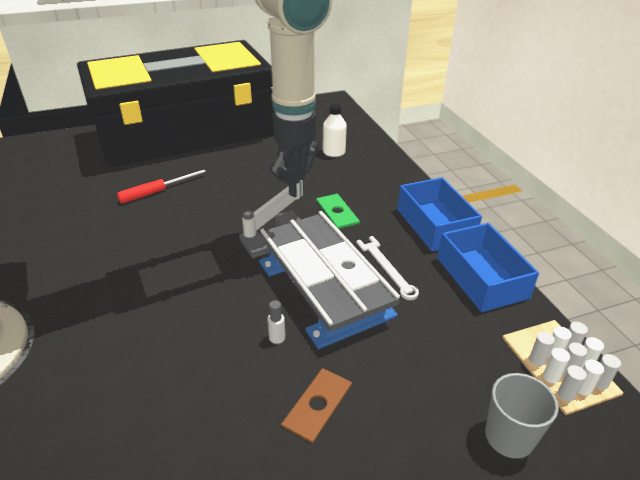

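View pics/wrist2.png

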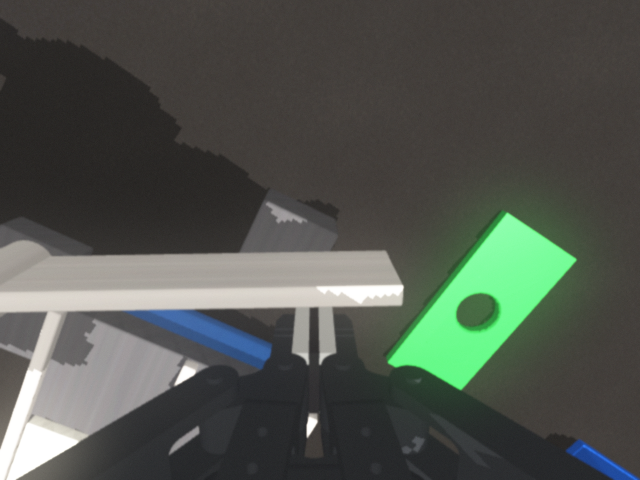

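The bar is moving with the fingertips. The wrist view shows it parallel to the gripper, with its tip at about (400,290). I'll continue the arc.

Call:
move_arm([
  [[-0.007,0.0113,0,0,0,0.11,0],[-0.008,0.0105,0,0,0,0.11,0],[-0.0092,0.0096,0,0,0,0.11,0],[-0.0102,0.0085,0,0,0,0.11,0],[-0.0111,0.0073,0,0,0,0.11,0],[-0.0118,0.0061,0,0,0,0.11,0],[-0.0124,0.0047,0,0,0,0.11,0],[-0.0128,0.0034,0,0,0,0.11,0],[0,0,0,0,0,0,0]],
])

```text
clock: 2.6
position: [0.5146, 0.1899, 0.086]
ee_rot: [-0.001, 0.036, 0.999, 0.0]
contact_force: [0.4, -0.1, 0.1]
width: 0.0002
```

```bash
python3 look.py 3 wrist scene
```

```text
2.6 [0.51464917 0.18990469 0.08601232] [-5.90669247e-04  3.63236848e-02  9.99339903e-01  9.04809480e-07] [ 0.35381587 -0.11114109  0.13762989] 0.00017661495558340156 [ 2.26447117e-01  3.70565755e-01  1.78951344e+00  3.70947038e-04
  9.82653810e-01 -1.27189183e+00]
tcp in stand [-0.04015835  0.25330852]
```

View pics/wrist3.png

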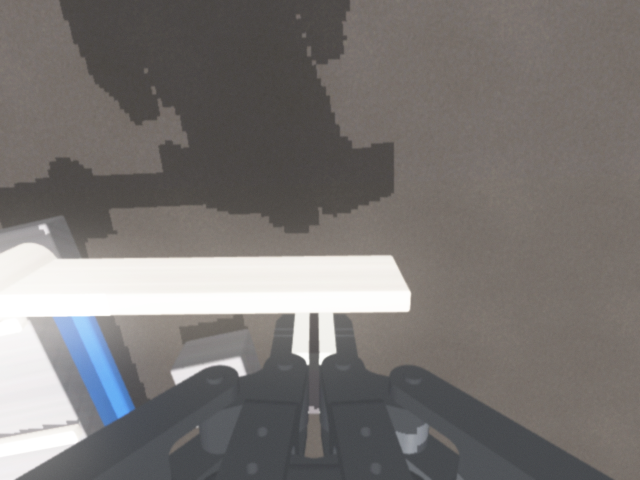

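View pics/scene3.png

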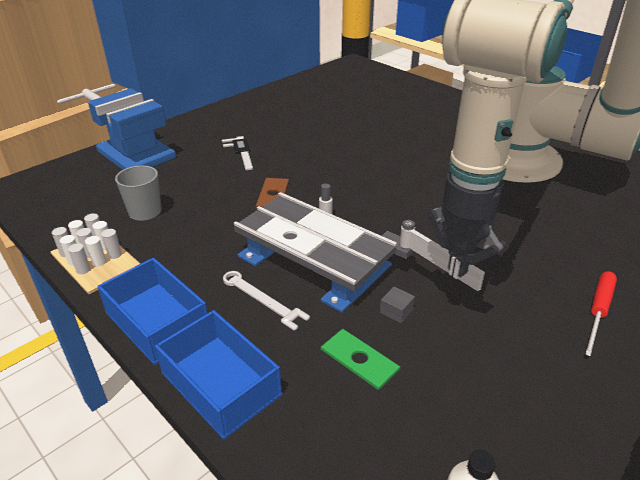

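```bash
cat > bar.py <<'E'
import sys
from h import *
s,d=pickle.load(open(f"d{sys.argv[1]}.pkl","rb"));w=d["wrist"];th,o=pickle.load(open("stand.pkl","rb"))
g=cv2.cvtColor(w["color"],cv2.COLOR_RGB2GRAY).astype(int)
R=np.array([[np.cos(th),-np.sin(th)],[np.sin(th),np.cos(th)]])
P=[]
a,b=int(sys.argv[2]),int(sys.argv[3]);v0,v1=int(sys.argv[4]),int(sys.argv[5])
for u in range(a,b,5):
    v=v0+np.argmax(g[v0:v1,u]-g[v0+2:v1+2,u])+1.5;P.append(R.T@(cast(w,(u,v),.091,s)[:2]-o))
P=np.array(P);v=cv2.fitLine(P.astype(np.float32),cv2.DIST_HUBER,0,1e-4,1e-4).ravel()
print("bar angle",np.arctan2(v[1],v[0])%np.pi,"edge pts",P[0],P[-1])
E
python3 bar.py 3 150 290 300 325
```

```text
bar angle 1.3661551 edge pts [-0.06442615  0.1991365 ] [-0.05487193  0.2446326 ]
```

Call:
move_arm([
  [[-0.0131,0.0019,0,0,0,0.11,0],[-0.0133,0.0005,0,0,0,0.11,0],[0,0,0,0,0,0,0],[0,0,0,0,0,0,0]],
])

```text
clock: 3.03
position: [0.491, 0.1919, 0.0856]
ee_rot: [0.001, -0.071, 0.997, -0.0]
contact_force: [1.1, 0.0, 0.4]
width: 0.0002
```

```bash
python3 look.py 4 wrist; python3 bar.py 4 150 290 300 325
```

```text
3.0333 [0.49098321 0.19192733 0.08559312] [ 5.78238135e-04 -7.10530292e-02  9.97472371e-01 -4.98566511e-05] [1.08370059 0.0408569  0.39705353] 0.00016983539097441245 [ 2.40807743e-01  3.42808845e-01  1.83807221e+00 -3.58491352e-04
  9.59588604e-01 -1.47200895e+00]
tcp in stand [-0.06329153  0.25869601]
bar angle 1.5821298 edge pts [-0.07762154  0.20104554] [-0.07800041  0.24722038]
```

View pics/wrist4.png

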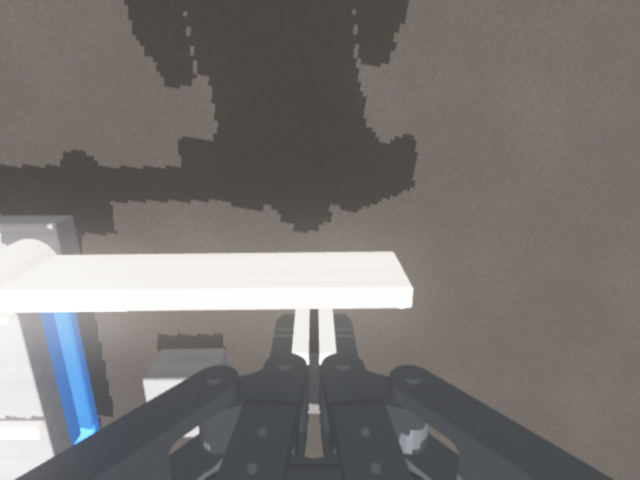

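The bar reads about 1.58 rad against a 1.57 target, with its face at stand x = -78. Now I'll back off, rise, and travel to behind the holed blank.

Call:
move_arm([
  [[0.02,0.003,0,0,0,0,0],[0,0,0.03,0,0,0,0],[0,0,0.03,0,0,0,0],[0.0083,-0.0234,0.02,0,0,-0.105,0],[0.0083,-0.0234,0.02,0,0,-0.105,0],[0.0083,-0.0234,0,0,0,-0.105,0],[0.0083,-0.0234,0,0,0,-0.105,0],[0.0083,-0.0234,0,0,0,-0.105,0],[0.0083,-0.0234,0,0,0,-0.105,0],[0.0083,-0.0234,0,0,0,-0.105,0],[0.0083,-0.0234,0,0,0,-0.105,0],[0.0083,-0.0234,0,0,0,-0.105,0],[0.0083,-0.0234,0,0,0,-0.105,0],[0.0083,-0.0234,0,0,0,-0.105,0],[0.0083,-0.0234,0,0,0,-0.105,0],[0.0083,-0.0234,0,0,0,-0.105,0],[0.0083,-0.0234,0,0,0,-0.105,0],[0.0083,-0.0234,0,0,0,-0.105,0],[0,0,0,0,0,0,0],[0,0,0,0,0,0,0]],
])

```text
clock: 4.75
position: [0.6355, -0.1579, 0.1848]
ee_rot: [0.0, 0.656, 0.754, 0.0]
contact_force: [-0.1, 1.3, 0.3]
width: -0.0
```

```bash
python3 look.py 5 wrist side scene
```

```text
4.75 [ 0.63549234 -0.1578906   0.18478917] [1.64716160e-04 6.56415548e-01 7.54399494e-01 6.15721812e-05] [-0.08688672  1.26041604  0.3279628 ] -6.564817431218334e-06 [-3.49705300e-01  4.28428015e-01  1.41433501e+00 -3.15019145e-06
  1.29847795e+00 -4.88385787e-01]
tcp in stand [ 0.02968624 -0.10819717]
```

View pics/wrist5.png

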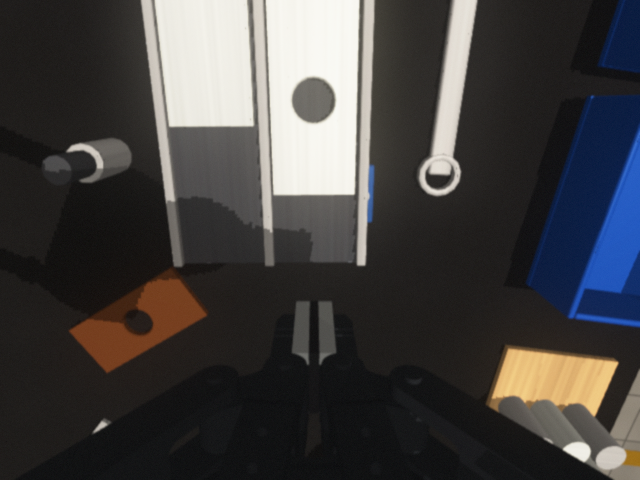

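View pics/scene5.png

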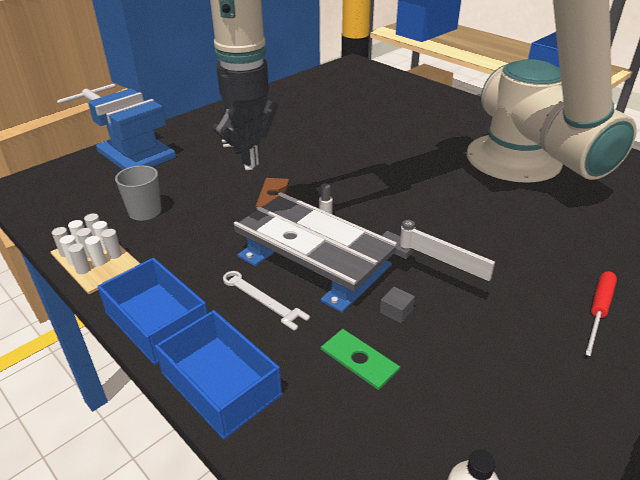

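The bar now lies beside the lanes' exit. The wrist view shows the holed blank's rear edge at v≈195 and the deck's rear rail ends at (268,265) and (361,265). I'll measure those now.

Run:
```python
from h import *
s,d=pickle.load(open("d5.pkl","rb"));w=d["wrist"];th,o=pickle.load(open("stand.pkl","rb"))
R=np.array([[np.cos(th),-np.sin(th)],[np.sin(th),np.cos(th)]])
st=lambda p,z:(R.T@(cast(w,p,z,s)[:2]-o)*1000).round(1)
for n,p,z in[("rearL",(274,195),.066),("rearR",(356,195),.066),("hole",(314,100),.066),("railM",(269,265),.066),("railR",(361,265),.066),("railL",(178,265),.066),("plain rear L",(168,127),.066)]:print(n,st(p,z))
```

```text
rearL [  5.2 -82.8]
rearR [ 55.9 -83. ]
hole [ 30.1 -27.3]
railM [   0.3 -129.3]
railR [  60.5 -129.6]
railL [ -59. -129.]
plain rear L [-55.5 -42. ]
```

Call:
move_arm([
  [[0,0,-0.03,0,0,0,0],[0,0,-0.03,0,0,0,0],[0,0,-0.025,0,0,0,0],[0,0,-0.012,0,0,0,0],[0,0,-0.008,0,0,0,0],[0,0,0,0,0,0,0],[0,0,0,0,0,0,0]],
])

```text
clock: 5.48
position: [0.6353, -0.1556, 0.0812]
ee_rot: [0.001, 0.655, 0.756, 0.0]
contact_force: [1.0, 0.6, 0.6]
width: 0.0001
```

Call:
move_arm([
  [[0,0,-0.003,0,0,0,0],[0,0,-0.002,0,0,0,0],[0,0,-0.002,0,0,0,0],[0,0,0,0,0,0,0],[0,0,0,0,0,0,0],[0,0,0,0,0,0,0]],
])

```text
clock: 5.98
position: [0.6346, -0.1558, 0.0736]
ee_rot: [0.0, 0.655, 0.756, 0.0]
contact_force: [0.3, 0.2, -0.0]
width: -0.0001
```

```bash
python3 look.py 6 wrist side; python3 -c "
import cv2;i=cv2.imread('pics/side6.png')[180:360,250:450];cv2.imwrite('pics/side6c.png',cv2.resize(i,None,fx=3.3,fy=3.3))"
```

```text
5.9833 [ 0.63463894 -0.15578623  0.07357809] [2.31616073e-04 6.54808061e-01 7.55795171e-01 1.00987580e-04] [ 0.28120359  0.23485601 -0.01877912] -0.00010669632872768878 [-3.47126221e-01  5.16297276e-01  1.56171306e+00  2.56443633e-05
  1.06307746e+00 -4.90077683e-01]
tcp in stand [ 0.02914268 -0.10599237]
```

View pics/side6c.png

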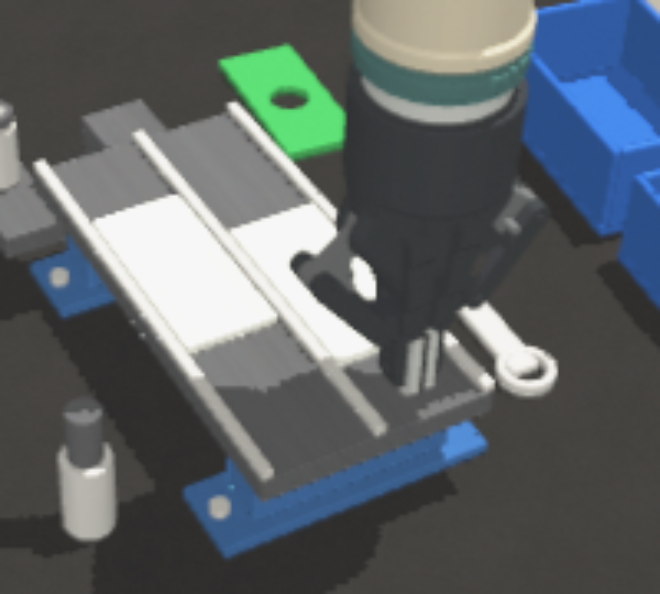

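View pics/wrist6.png

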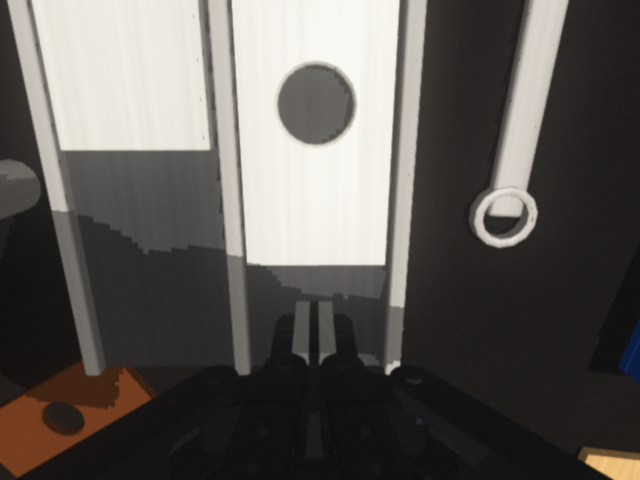

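The fingertips are in the far lane behind the blank: rear edge at v≈265, fingers at v≈300. Their tips are about 2.6 mm above the deck with no contact force. I'll push about 120 mm, then look.

Call:
move_arm([
  [[-0.0006,0.004,0,0,0,0,0],[-0.0006,0.004,0,0,0,0,0],[-0.0006,0.004,0,0,0,0,0],[-0.001,0.007,0,0,0,0,0],[-0.001,0.007,0,0,0,0,0],[-0.001,0.007,0,0,0,0,0],[-0.001,0.007,0,0,0,0,0],[-0.001,0.007,0,0,0,0,0],[-0.001,0.007,0,0,0,0,0],[-0.001,0.007,0,0,0,0,0],[-0.001,0.007,0,0,0,0,0],[-0.001,0.007,0,0,0,0,0],[-0.001,0.007,0,0,0,0,0],[-0.001,0.007,0,0,0,0,0],[-0.001,0.007,0,0,0,0,0],[-0.001,0.007,0,0,0,0,0],[-0.001,0.007,0,0,0,0,0],[-0.0006,0.004,0,0,0,0,0],[0,0,0,0,0,0,0],[0,0,0,0,0,0,0]],
])

```text
clock: 7.75
position: [0.6182, -0.0415, 0.0734]
ee_rot: [0.0, 0.655, 0.756, 0.0]
contact_force: [-1.0, 0.0, 0.5]
width: -0.0003
```

```bash
python3 look.py 7 wrist scene; python3 -c "
import cv2;i=cv2.imread('pics/scene7.png')[140:340,210:470];cv2.imwrite('pics/scene7c.png',cv2.resize(i,None,fx=3,fy=3))"
```

```text
7.75 [ 0.61817234 -0.04145069  0.07338924] [1.29245334e-04 6.54592975e-01 7.55981494e-01 2.49641007e-05] [-1.02031692  0.04880445  0.5465454 ] -0.00033596944277257575 [-1.79152930e-01  4.73446607e-01  1.64353508e+00 -1.03830869e-04
  1.02436309e+00 -3.22607120e-01]
tcp in stand [0.02920228 0.00952283]
```

View pics/wrist7.png

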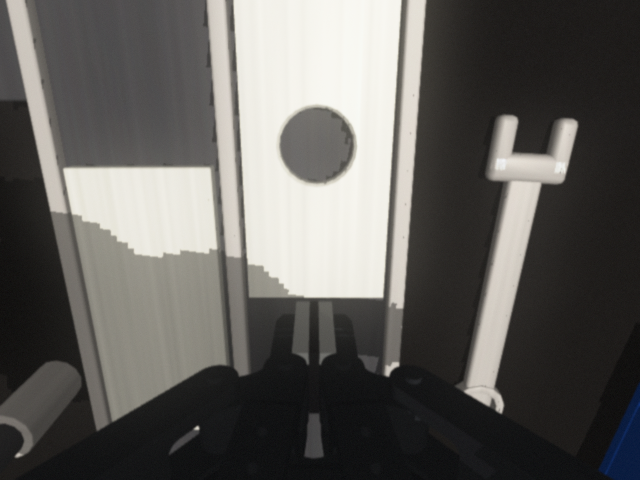

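View pics/scene7c.png

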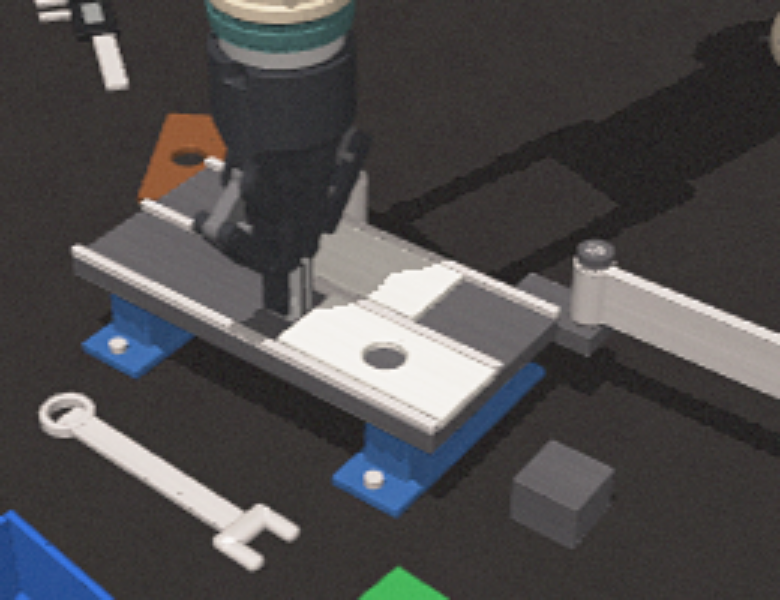

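The blank slid straight and its front is now level with the deck end. In the wrist view its rear edge is at v≈298 and the hole at (317,145).

```bash
cat > ms.py <<'E'
import sys
from h import *
s,d=pickle.load(open(f"d{sys.argv[1]}.pkl","rb"));th,o=pickle.load(open("stand.pkl","rb"))
R=np.array([[np.cos(th),-np.sin(th)],[np.sin(th),np.cos(th)]])
for a in sys.argv[2:]:
    k,u,v,z=a.split(",");print(a,(R.T@(cast(d[k],(float(u),float(v)),float(z),s)[:2]-o)*1000).round(1))
E
python3 ms.py 7 wrist,270,298,.066 wrist,370,298,.066 wrist,317,145,.066 wrist,140,167,.066 scene,338,258,.066
```

```text
wrist,270,298,.066 [12.6 20. ]
wrist,370,298,.066 [49.8 19.9]
wrist,317,145,.066 [29.9 75.7]
wrist,140,167,.066 [-29.4  68.5]
scene,338,258,.066 [30.4 79.4]
```

Call:
move_arm([
  [[-0.0007,0.005,0,0,0,0,0],[-0.0007,0.005,0,0,0,0,0],[-0.0007,0.005,0,0,0,0,0],[-0.0007,0.005,0,0,0,0,0],[-0.0006,0.004,0,0,0,0,0],[-0.0004,0.003,0,0,0,0,0],[-0.0003,0.002,0,0,0,0,0],[0,0,0,0,0,0,0],[0,0,0,0,0,0,0]],
])

```text
clock: 8.6
position: [0.614, -0.0125, 0.0733]
ee_rot: [-0.0, 0.655, 0.756, 0.0]
contact_force: [-0.3, -0.2, 0.1]
width: -0.0
```

```bash
python3 look.py 8 wrist scene; python3 -c "
import cv2;i=cv2.imread('pics/scene8.png')[140:340,210:470];cv2.imwrite('pics/scene8c.png',cv2.resize(i,None,fx=3,fy=3))"
```

```text
8.6 [ 0.61398166 -0.01248215  0.0733082 ] [-1.66444477e-05  6.54670324e-01  7.55914523e-01  2.27111608e-05] [-0.32610905 -0.23912311  0.13521273] -7.606212118382556e-06 [-1.33610898e-01  4.66755642e-01  1.65629843e+00  6.60574338e-05
  1.01854152e+00 -2.76949059e-01]
tcp in stand [0.02919895 0.03879292]
```

View pics/wrist8.png

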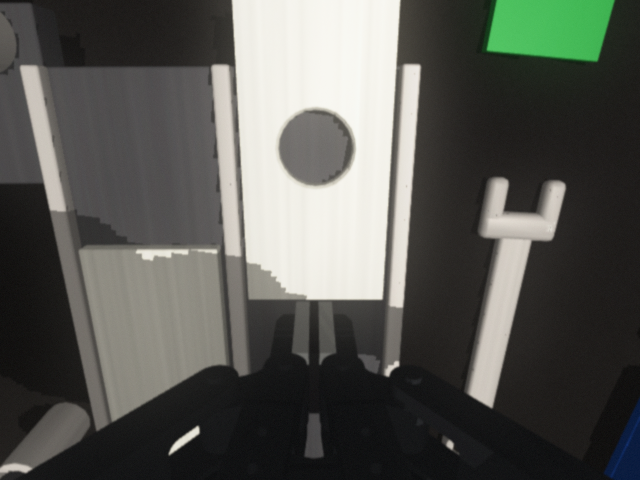

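View pics/scene8c.png

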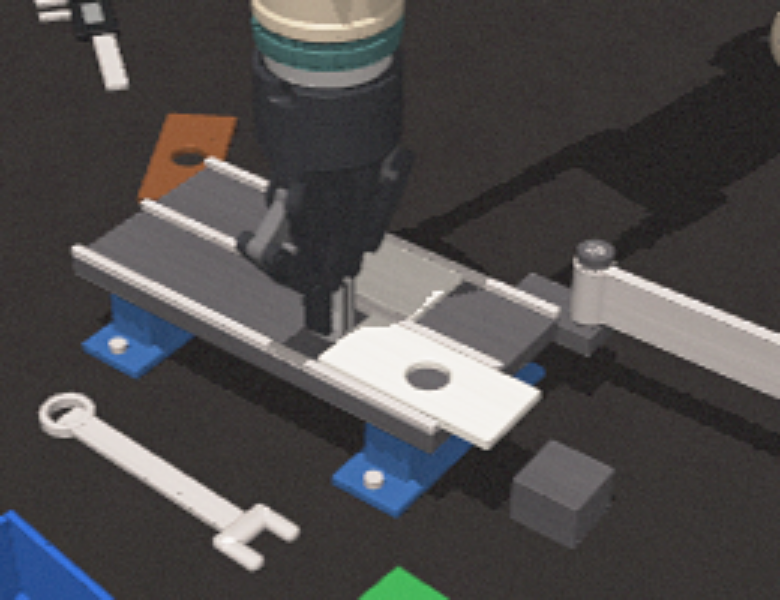

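The blank now overhangs the end and lies flat. In the wrist view its rear edge is at v≈299, the hole at (316,147), and the rail ends at v≈66.

```bash
python3 ms.py 8 wrist,270,299.5,.066 wrist,370,299.5,.066 wrist,316,147,.066 wrist,222,66,.066 wrist,410,66,.066 wrist,34,67,.066 wrist,150,247,.066
python3 - <<'E'
from h import *
s,d=pickle.load(open("d8.pkl","rb"));g=cv2.cvtColor(d["wrist"]["color"],cv2.COLOR_RGB2GRAY).astype(int)
for u in(350,360,370):print(u,290+np.argmax(g[290:310,u]-g[292:312,u])+1)
for u in(222,411):print(u,58+np.argmax(g[60:75,u]-g[58:73,u])+1)
E
```

```text
wrist,270,299.5,.066 [12.5 48.6]
wrist,370,299.5,.066 [49.8 48.6]
wrist,316,147,.066 [ 29.5 104.3]
wrist,222,66,.066 [  0.3 129. ]
wrist,410,66,.066 [ 58.7 129.1]
wrist,34,67,.066 [-58.1 128.7]
wrist,150,247,.066 [-29.5  69.4]
350 299
360 299
370 299
222 64
411 64
```

Overhang is about 29–30 mm by all estimates. I'll back off, rise, and check with the hand clear.

Call:
move_arm([
  [[0.001,-0.007,0,0,0,0,0],[0.001,-0.007,0,0,0,0,0],[0,0,0.025,0,0,0,0],[0,0,0.035,0,0,0,0],[0,0,0.035,0,0,0,0],[0,0,0.035,0,0,0,0],[-0.005,0.005,0.03,0,0,0,0],[-0.01,0.01,0.01,0,0,0,0],[-0.01,0.01,0,0,0,0,0],[0,0,0,0,0,0,0],[0,0,0,0,0,0,0]],
])

```text
clock: 9.62
position: [0.5893, -0.0012, 0.2415]
ee_rot: [-0.001, 0.654, 0.756, -0.001]
contact_force: [0.4, -0.3, -0.5]
width: -0.0002
```

```bash
python3 look.py 9 wrist scene side
```

```text
9.6167 [ 0.5892617  -0.00121307  0.24148275] [-0.00130856  0.65441874  0.75613047 -0.0010552 ] [ 0.43157768 -0.30793998 -0.48147634] -0.00021628023561400962 [-1.19934139e-01  2.99633526e-01  1.47267832e+00 -2.91606300e-04
  1.37263065e+00 -2.63842860e-01]
tcp in stand [0.00634541 0.05348253]
```

View pics/wrist9.png

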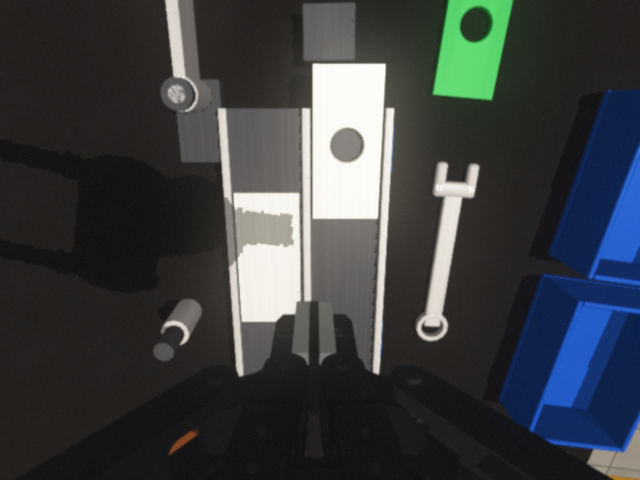

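View pics/side9.png

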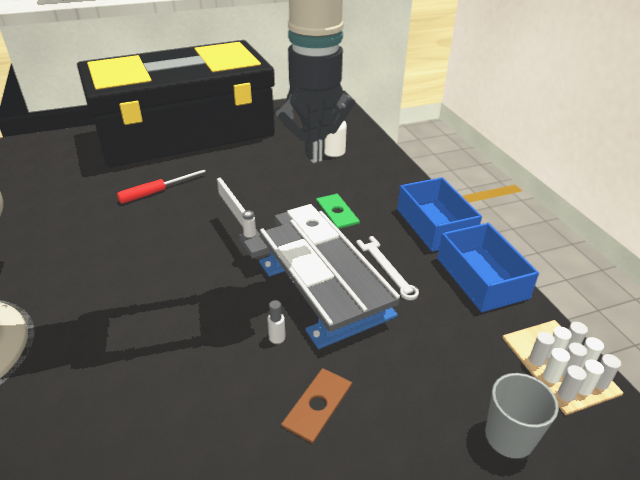

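View pics/scene9.png

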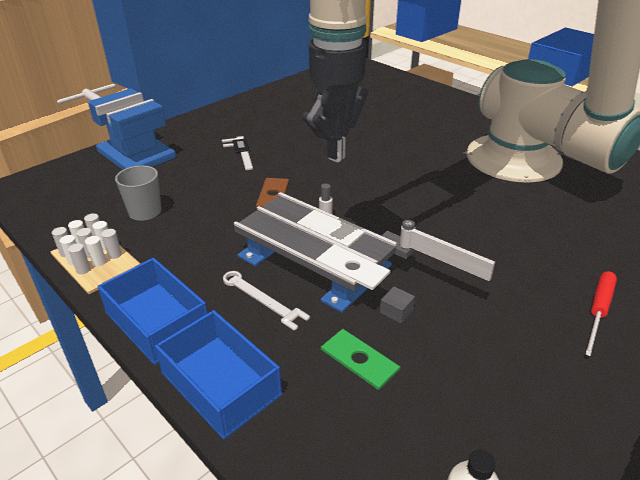

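The hand is clear and the bystanders look unmoved. In the wrist view the blank's front edge is at v≈64, its rear at v≈218.5, and the rail ends at v≈108.

```bash
python3 ms.py 9 wrist,348,64,.066 wrist,345,218.5,.066 wrist,347,145,.066 wrist,306,108,.066 wrist,390,108,.066 wrist,267,192.5,.066 wrist,270,322,.066 wrist,177,92,.1 wrist,174,2,.091 scene,492.5,263,.091 scene,408,225,.1 side,219,180,.091
```

```text
wrist,348,64,.066 [ 29.2 158.3]
wrist,345,218.5,.066 [30.  48.2]
wrist,347,145,.066 [ 30.  103.8]
wrist,306,108,.066 [  0.2 129.4]
wrist,390,108,.066 [ 59.8 129.5]
wrist,267,192.5,.066 [-29.5  68.5]
wrist,270,322,.066 [-30.8 -42. ]
wrist,177,92,.1 [-79.6 139.2]
wrist,174,2,.091 [-78.9 190.7]
scene,492.5,263,.091 [-79.2 292.5]
scene,408,225,.1 [-75.  144.6]
side,219,180,.091 [-86.1 276.9]
```

```bash
python3 -c "
from rig import manip
print(manip.sign_off())"
```

```text
the job is handed in; nothing more can be done
None
```

I swung the stop bar out of the way first. Then I pushed the holed blank along the far lane with the closed fingertips, backed the hand off, raised it clear, and handed the job in at about 9.8 s.

- **Stop bar:** it read about 1.58 rad while the fingers were still on it. In the last pictures the scene view puts its tip at stand x ≈ -79 mm, so it lies along the stand's y. The side view gave a coarser -86 mm from a hand-picked pixel, and I did not reconcile the two.
- **Holed blank:** it lies flat in its lane with its front edge about 29 mm past the deck end. Different estimates gave 29–30 mm.
- **Plain blank:** measured unmoved, with its ends still at 68.5 and -42 mm.
- **Gauge, block and wrench:** they look unmoved in the pictures, but I did not measure them.
- **Forces:** contact force stayed near 1 N at every reading I took.

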